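# Slide the sample plate out over the ledge end

## Robot

A 7-joint arm with a two-finger parallel gripper is mounted at the origin on the work surface. World frame = base frame: x ahead of the robot, y to its left, z up, the work surface at z = 0. Lengths are in m, angles in rad, forces in N, time in s.
With the tool pointing down it reaches from about 0.4 to 0.9 m from the base axis. Payload 5.6 kg.
Tool frame: the origin (TCP) lies on the centre line of the jaws, within the pads' length; the fingertips stand 8 mm ahead of it and the grasp point (between the pads) lies 11 mm behind it; z points along the fingers, x is the direction in which the jaws open and shut, and the axes are right-handed (so a half turn about z gives the same grasp; the last joint's range is limited). The gripper opens to 92 mm and grips with 3 to 60 N. Pads are 20 mm wide; open, the fingers measure 128 mm over their backs; the gripper's body (75 mm by 189 mm) begins 69 mm behind the grasp point.
Start: joints at [1.273, 0.468, -0.012, 1.603, 0.006, 1.071, -0.056], TCP at [0.164, -0.629, 0.223] pointing down, gripper open.
Joint ranges: [-2.53, 2.53], [-0.31, 2.02], [-1.57, 1.55], [0.28, 2.44], [-1.29, 4.43], [0.15, 1.84], [-2.92, 2.92]. Speed limits (rad/s): [2.57, 2.57, 3.14, 3.14, 3.14, 3.14, 3.14].

## Interface

Orientations are given as a unit quaternion [x, y, z, w].
In Python, from plant import ctrl gives the robot as it stands. The module is installed in compiled form; this text tells all that it offers.
- The arm moves only by the tool step_arm, never from a script. Its argument "rows" is text: rows parted by semicolons, each of 7 numbers parted by spaces: the closure, from -1 (fully open) to 1 (shut), then the shift along the tool's x, y, z in m, then the turn, a rotation vector about the tool's x, y, z in rad. In form: gripper x y z rx ry rz; .... A call has 1 to 8 rows; each row is the pose to reach, as a shift and turn from the pose commanded when the call began, along the tool's axes at that moment; what a row does not reach only later rows make up. A row lasts 1/10 s, in which the tool goes at most 50 mm and 8.59 degrees, less where a joint would pass 70% of its speed; a pose out of reach is approached as far as the arm can. A call with a gripper value outside its range is refused whole. The fingers move at their own pace and stop on an object; "grip_force" is the grip in N (left out, the last holds). Time passes only in rows, so rows that repeat a pose let the fingers close. It gives the time, the measured TCP pose, the force and the opening at its end, in the units of the state.
- ctrl.sense(): the state, without advancing time (a new reading comes with each control period).
- ctrl.read_camera(name): name is "scene" or "top" or "wrist"; returns the picture (384x512x3 uint8, red, green, blue); there is no depth.
- ctrl.calibration(name): a dict with "intrinsics" (3x3 intrinsics, pixels), "eye" and "rotation" of the camera in the world. Camera axes: x right, y down, z forward; pixel columns grow to the right and rows downward; lengths in m; the calibration is good to about 2 mm. The wrist camera is an equidistant fisheye: a pixel r from the principal point sees the ray r / f radians off the axis. A picture is of the moment at which its call begins: read the wrist's pose just before it. calibration takes no time and is no camera call; for the wrist camera it gives the pose at the moment of the call.
- ctrl.sign_off(): hands the job in, once; it reports no verdict.
Trained networks look in the newest picture that a camera, given by its name, has taken for a name from the list of things; names that differ only in an ending like _2 or _b are one class to them, and where a whole thing is asked for, a point or a joint stands for the part that bears it (a point fixed in the world has none). Each returns a list of dicts, best first, with "score" (0 to 1); they miss things now and then, are a little off and sometimes report something else, mostly with a low value. They report only what shows in the picture. A call takes as long as a camera call. They do not tell look-alikes from the thing itself.
- ctrl.search_frame(camera, target): "pixel" ([column, row] in pixels, amid what is visible of it).
- ctrl.cut_out(camera, target): "region" (384x512 bool, what is visible of it) and "pixel" ([column, row] in pixels, amid what is visible of it).
The state is a dict: "t": time; "joints": joint angles; "dq": joint speeds; "tau": joint torques, N m; "eef_pos": TCP position; "orientation": TCP orientation; "force": force on the tool from outside, world axes, zero at the start; "moment": the same for the moment, N m; "grip_width": finger opening in m.
Only numpy, scipy, OpenCV 4.12 (cv2) and the standard library are available. Lean on these libraries where they do the work, as an engineer would, in place of code of your own. Each camera call takes 0.05 s, during which the arm holds its last target.

## Task

Push the thin dark sample plate along the white ledge towards the end where the blue tray stands, until about a third of its length overhangs that end and its edge can be taken from below. Leave it lying flat on the ledge, square with the ledge and not sticking out over its side; only push it, never pick it up or let it fall. Do not disturb the tray, the jar, the beaker or the pot, and finish with the robot clear of everything.

Things in the scene. Friction and masses are not known exactly. Their poses are not given: they have to be found in the camera images.
- ledge: Fixed low white shelf board on grey feet, 140 mm (its x) by 380 mm (its y, the long way); origin on the bench surface under its centre, z up. The top face is flat and lies 70 mm above the origin; the board is 20 mm thick. Its ends are at y = -190 mm and y = +190 mm, both open. Along its +x side an aluminium guide rail, 10 mm wide (x = 60 to 70 mm), rises 15 mm above the top face; the -x side, towards the robot, is open. Its yaw varies within about 0.3 rad.
- plate: Loose thin rigid dark-grey plate with six white spots on top, 80 mm (its x) by 120 mm (its y) by 6 mm thick, about 0.1 to 0.25 kg; origin at the centre of its underside, z up. It starts flat on the ledge near the middle, with its length roughly along the ledge (up to about 0.2 rad askew). It slides with ordinary friction and tips off once more than half of it overhangs.
- tray: Loose shallow blue open plastic tray, 120 x 100 mm, 30 mm high, on the bench just past one end of the ledge, either the +y or the -y end; origin at the centre of its underside. It marks the end to push towards. Must not be moved.
- jar: Loose amber jar with black cap and paper label, 64 mm across, 85 mm high, on the bench past the other end of the ledge; origin at the centre of its underside. Must not be moved.
- beaker: Loose clear glass beaker, 60 mm across, 65 mm high, on the bench beyond the ledge's rail side; origin at the centre of its underside. Must not be moved.
- pot: Loose small white plastic pot with lid, 48 mm across, 55 mm high, on the bench beyond the ledge's rail side; origin at the centre of its underside. Must not be moved.
Things that resemble listed ones, but are neither listed nor needed, are in the scene too. There is more than one size of the plate; the one meant has the size given above. Of the things that look like the tray, take the one that is farthest to the robot's left at the start.

How it is judged:
At the end, for the whole second after the job is handed in: Plate at rest flat on the ledge, 25 to 53 mm of its 120 mm length past the end by the tray, within 0.17 rad of square, at most 10 mm out over the ledge's open side; tray, jar, beaker and pot within 15 mm of their starts (((y of tray in the frame of ledge above 0.1 m and y of plate in the frame of ledge between 0.155 and 0.183 m) or (y of tray in the frame of ledge below -0.1 m and y of plate in the frame of ledge between -0.183 and -0.155 m)) and x of plate in the frame of ledge between -0.04 and 0.03 m and z of plate in the frame of ledge between 0.067 and 0.073 m and angle between the y axis of plate and the y axis of ledge, either way round below 0.17 rad and angle between plate's own z axis and vertical below 0.04 rad and linear speed of plate below 0.01 m/s and distance of each of tray, jar, beaker, pot from where it was at the start of the episode below 0.015 m); the robot touches nothing.
It fails at once if the plate is lifted, tipped up or dropped off the ledge (z of plate in the frame of ledge above 0.08 m or z of plate in the frame of ledge below 0.06 m or angle between plate's own z axis and vertical above 0.15 rad).
It fails at once if a bystander (tray, jar, beaker or pot) is pushed away or tipped (distance of any of tray, jar, beaker, pot from where it was at the start of the episode above 0.015 m or angle between any of tray, jar, beaker, pot's own z axis and vertical above 0.2 rad).
It also fails if it takes over 45 s, if anything falls off the work surface, if the arm or the gripper's body presses on something with over 40 N, if the wrist force passes 120 N, or if a joint passes its speed limit or range.

## Working session

There is one attempt and no reset: what is moved stays moved. The work goes in short steps, Python scripts to look and compute and a tool call to move; the robot and the scene stay as the last step left them, time stands still between calls to the robot, and variables do not carry over. Pictures are saved under pics/ and viewed, and the job is handed in when it is done.

Besides the shell and the picture viewer there is one more tool, called after ">>>" by a JSON object that holds its "api" and its "payload", one argument or row to a line. step_arm: Moves the arm, as the interface text tells. Its arguments: {"type":"object","properties":{"rows":{"type":"string"},"grip_force":{"type":"number"}},"required":["rows"]}

```bash
mkdir -p pics
cat > h.py <<'E'
import numpy as np,cv2
from plant import ctrl
def snap(c,n):
    im=ctrl.read_camera(c); cv2.imwrite('pics/'+n+'.png',im[:,:,::-1]); return im
def ray(c,px,z,cal=None):
    k=cal or ctrl.calibration(c); K=np.array(k['intrinsics']);R=np.array(k['rotation']);e=np.array(k['eye'])
    d=R@np.linalg.inv(K)@np.array([px[0],px[1],1.]); return e+d*(z-e[2])/d[2]
def proj(c,P):
    k=ctrl.calibration(c);K=np.array(k['intrinsics']);R=np.array(k['rotation']);e=np.array(k['eye'])
    q=K@(R.T@(np.array(P)-e)); return q[:2]/q[2]
E
python3 - <<'E'
from h import *
snap('top','top0');
for t in ['plate','tray','ledge','jar','beaker','pot']:
    print(t,[(round(d['score'],2),np.round(d['pixel']),np.round(ray('top',d['pixel'],0.07 if t in('plate','ledge') else 0.03),3)) for d in ctrl.search_frame('top',t)])
snap('scene','scene0')
for c in('top','scene'):print(ctrl.calibration(c))
print(ctrl.sense())
E
```

```text
Traceback (most recent call last):
  File "h.py", line 7, in ray
    d=R@np.linalg.inv(K)@np.array([px[0],px[1],1.]); return e+d*(z-e[2])/d[2]
      ~^~~~~~~~~~~~~~~~~
ValueError: matmul: Input operand 1 has a mismatch in its core dimension 0, with gufunc signature (n?,k),(k,m?)->(n?,m?) (size 3 is different from 4)
```

```bash
python3 - <<'E'
from h import *
from scipy.spatial.transform import Rotation
for c in('top','scene'):print(ctrl.calibration(c))
for c in('top','scene'):
    q=ctrl.calibration(c)['rotation'];print(Rotation.from_quat(q).as_matrix())
E
sed -i "s/R=np.array(k\['rotation'\])/R=Rotation.from_quat(k['rotation']).as_matrix()/; 1i from scipy.spatial.transform import Rotation" h.py
python3 - <<'E'
from h import *
for t in ['plate','tray','ledge','jar','beaker','pot']:
    print(t,[(round(d['score'],2),np.round(d['pixel']),np.round(ray('top',d['pixel'],0.07 if t in('plate','ledge') else 0.03),3)) for d in ctrl.search_frame('top',t)])
snap('scene','scene0')
print(ctrl.sense())
E
```

```text
{'intrinsics': array([[413.08484779,   0.        , 250.45728539],
       [  0.        , 413.08484779, 192.20697519],
       [  0.        ,   0.        ,   1.        ]]), 'eye': array([ 0.36652673, -0.04173348,  1.25711954]), 'rotation': array([-0.70081508,  0.7095805 , -0.04577974,  0.05707856])}
{'intrinsics': array([[499.41555878,   0.        , 250.57978113],
       [  0.        , 499.41555878, 185.89763083],
       [  0.        ,   0.        ,   1.        ]]), 'eye': array([ 1.11871976, -0.63566968,  0.84920978]), 'rotation': array([ 0.84860846,  0.34176103, -0.15082799, -0.37458511])}
[[-0.01120054 -0.98934334  0.14516993]
 [-0.9997955   0.01352489  0.01503422]
 [-0.01683741 -0.14497185 -0.98929251]]
[[ 7.20900634e-01  4.67046754e-01 -5.12025005e-01]
 [ 6.93038436e-01 -4.85770791e-01  5.32657925e-01]
 [ 4.93632863e-05 -7.38846444e-01 -6.73873823e-01]]
plate [(0.84, array([244., 194.]), array([ 0.537, -0.005,  0.07 ])), (0.69, array([268., 266.]), array([ 0.329, -0.071,  0.07 ])), (0.68, array([207., 259.]), array([0.35 , 0.101, 0.07 ]))]
tray [(0.89, array([323., 211.]), array([ 
[... 398 characters left out ...]
102,  0.03 ]))]
{'t': 0.45, 'joints': array([ 1.27303718,  0.4675857 , -0.01158568,  1.6027573 ,  0.00600511,
        1.07140289, -0.05629403]), 'dq': array([ 0.00046821, -0.00011993, -0.00065117,  0.00056781, -0.00066035,
       -0.00148741,  0.00110638]), 'tau': array([ 6.26011047e-05, -5.19901299e+01, -1.23290287e-02, -2.43775713e+01,
       -5.66777028e-02,  1.25011764e-02,  3.49866423e-05]), 'eef_pos': array([ 0.16374627, -0.62900333,  0.22251294]), 'orientation': array([ 7.91182449e-01, -6.11580190e-01, -6.29509631e-05, -1.32506808e-05]), 'force': array([ 0.10937906,  0.11231493, -0.36917542]), 'moment': array([-0.02059004, -0.02572458, -0.01862051]), 'grip_width': 0.09136089159358539}
```

View pics/top0.png

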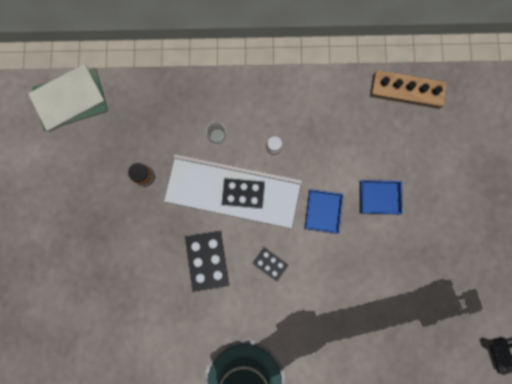

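View pics/scene0.png

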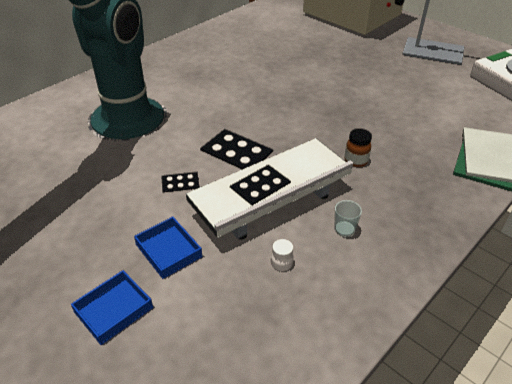

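The top view shows the plate at (244,194) on the ledge. The ledge runs from (168,180) to (298,205), with the rail on its upper side. The tray to go by is at (323,211), past the right (-y) end, and the jar is at (141,175), past the other end. I'll measure these more closely.

```bash
cat > meas.py <<'E'
from h import *
def quad(m,z,c='top'):
    cs,_=cv2.findContours(m.astype(np.uint8),cv2.RETR_EXTERNAL,cv2.CHAIN_APPROX_NONE)
    p=max(cs,key=cv2.contourArea)[:,0].astype(float)
    w=np.array([ray(c,q,z)[:2] for q in p]).astype(np.float32)
    (cx,cy),(a,b),an=cv2.minAreaRect(w)
    bx=cv2.boxPoints(((cx,cy),(a,b),an)); 
    e0,e1=bx[1]-bx[0],bx[2]-bx[1]; L=e0 if np.hypot(*e0)>np.hypot(*e1) else e1
    if L[1]<0:L=-L
    return np.array([cx,cy]),sorted([a,b]),np.arctan2(-L[0],L[1]),w
def plate(im,near):
    m=(im.max(2)<70).astype(np.uint8)
    # close spots
    n,l,s,ce=cv2.connectedComponentsWithStats(m)
    best=None
    i=min([i for i in range(1,n) if s[i,4]>150],key=lambda i:np.hypot(*(ce[i]-near)))
    return l==i
E
python3 - <<'E'
from meas import *
im=ctrl.read_camera('top')
r=ctrl.cut_out('top','ledge')[0]['region']; q=ctrl.cut_out('top','plate')
print('ledge',quad(r,0.07)[:3])
for d in q: print('plate',d['pixel'],quad(d['region'],0.076)[:3])
m=plate(im,(244,194)); print('thr',quad(m,0.076)[:3])
for t in('tray','jar','pot','beaker'):
  for d in ctrl.cut_out('top',t): print(t,d['score'],quad(d['region'],0.03)[:3])
v=im.copy(); 
cs,_=cv2.findContours(r.astype(np.uint8),0,1);
v=cv2.resize(v[130:260,130:360],None,fx=3.4,fy=3.4,interpolation=cv2.INTER_CUBIC)
for mm,col in((r,(255,0,0)),(q[0]['region'],(0,255,0))):
  big=cv2.resize(mm[130:260,130:360].astype(np.uint8),(v.shape[1],v.shape[0]),interpolation=0)
  cs,_=cv2.findContours(big,0,1);cv2.drawContours(v,cs,-1,col,1)
cv2.imwrite('pics/z1.png',v[:,:,::-1])
E
```

```text
ledge (array([0.54735047, 0.0291902 ]), [0.14852669835090637, 0.3800913095474243], np.float32(-0.22290915))
plate [207.8, 261.7] (array([0.34611863, 0.10304436]), [0.1094297543168068, 0.1592417061328888], np.float32(-1.431337))
plate [242.5, 194.9] (array([ 0.53728378, -0.00186915]), [0.08365631103515625, 0.12029913067817688], np.float32(-0.07564323))
plate [269.0, 264.4] (array([ 0.33565921, -0.07629452]), [0.061482176184654236, 0.08424126356840134], np.float32(-0.64617354))
thr (array([ 0.53903615, -0.00103154]), [0.07162299752235413, 0.11145869642496109], np.float32(-0.10608311))
tray 0.87 (array([ 0.4868471 , -0.23997876]), [0.10152529925107956, 0.1217631995677948], np.float32(1.4242901))
tray 0.79 (array([ 0.52650404, -0.41197732]), [0.10282672941684723, 0.12423627823591232], np.float32(-0.049468946))
jar 0.79 (array([0.60440904, 0.30929506]), [0.06228584423661232, 0.08542271703481674], np.float32(-0.47647473))
pot 0.74 (array([ 0.68809998, -0.09801928]), [0.04573998972773552, 0.05642218515276909], np.float32(1.5537906))
beaker 0.63 (array([0.73511428, 0.08229783]), [0.058558251708745956, 0.07007893919944763], np.float32(1.5685399))
```

View pics/z1.png

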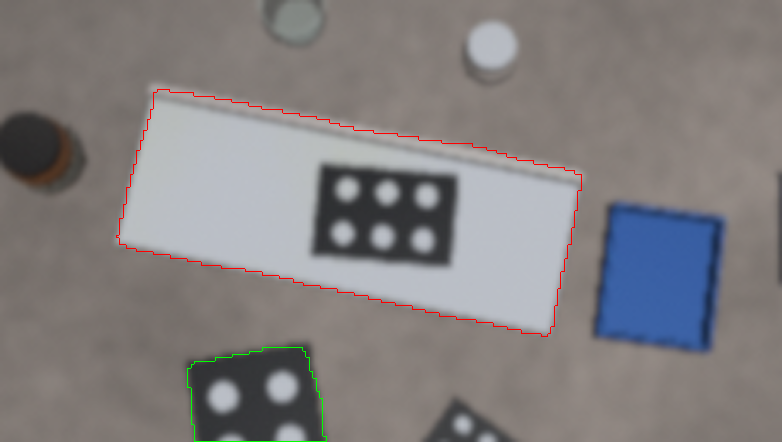

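```bash
cat >> meas.py <<'E'
def edgeplate(im,x0,y0,yaw,off=0.0,n=400):
    pass
def fitrect(im,pose,L,W,z,sgn=1):
    # refine pose of dark rectangle LxW (y,x) by maximizing mean outward gradient on all edges
    from scipy.optimize import minimize
    k=ctrl.calibration('top');g=cv2.GaussianBlur(im.astype(np.float32).mean(2),(0,0),0.7)
    K=np.array(k['intrinsics']);R=Rotation.from_quat(k['rotation']).as_matrix();e=np.array(k['eye'])
    def samp(P):
        q=(P-e)@R@K.T; q=(q[:,:2]/q[:,2:]).astype(np.float32)
        return cv2.remap(g,q[:,0].reshape(1,-1),q[:,1].reshape(1,-1),cv2.INTER_LINEAR)[0]
    t=np.linspace(-.93,.93,60)
    E=lambda d:np.r_[np.c_[t*W/2,0*t+L/2+d],np.c_[t*W/2,0*t-L/2-d],np.c_[0*t+W/2+d,t*L/2],np.c_[0*t-W/2-d,t*L/2]]
    A,B=E(.004),E(-.004)
    def f(p):
        c,s=np.cos(p[2]*.1),np.sin(p[2]*.1);M=np.array([[c,-s],[s,c]])
        T=lambda E:np.c_[E@M.T+p[:2]*.01,np.full(len(E),z)]
        return -sgn*(samp(T(A))-samp(T(B))).mean()
    p0=np.array([pose[0]*100,pose[1]*100,pose[2]*10])
    r=min((minimize(f,p0+d,method='Nelder-Mead',options=dict(xatol=1e-3,fatol=1e-3,initial_simplex=np.vstack([p0+d]+[p0+d+x for x in np.eye(3)*.5]))) for d in ([0,0,0],[.2,.2,.3],[-.2,-.2,-.5],[0,0,.6])),key=lambda r:r.fun)
    return np.array([r.x[0]/100,r.x[1]/100,r.x[2]/10]),-r.fun
E
python3 - <<'E'
from meas import *
im=ctrl.read_camera('top')
r=ctrl.cut_out('top','ledge')[0]['region']
print('plate',fitrect(im,(.5373,-.0019,-.09),.12,.08,.076))
# ledge via corners (front) at z=.07
f=lambda a,b:(130+a/3.4-.35,130+b/3.4-.35)
c1=ray('top',f(119,243),.07);c2=ray('top',f(549,335),.07);print(c1,c2,np.hypot(*(c1-c2)[:2]))
r1=ray('top',f(154,90),.085);r2=ray('top',f(581,176),.085);print(r1,r2,np.hypot(*(r1-r2)[:2]))
for a,b in((c1,c2),(r1,r2),(r1,c1),(r2,c2)):
  d=(a-b)[:2];print(np.arctan2(-d[0],d[1]),np.hypot(*d))
from scipy.optimize import least_squares
M=np.array([[-.07,.19],[-.07,-.19],[.07,.19],[.07,-.19]]);O=np.array([c1,c2,r1,r2])[:,:2]
g=lambda p:(M@np.array([[np.cos(p[2]),-np.sin(p[2])],[np.sin(p[2]),np.cos(p[2])]]).T+p[:2]-O).ravel()
s=least_squares(g,[.54,.03,-.2]);print('ledge',s.x,g(s.x).round(4))
print('ledgefit',fitrect(im,s.x,.38,.14,.07,-1))
E
```

```text
plate (array([ 0.5385298 , -0.00155822, -0.10233616]), np.float64(93.14070129394531))
[0.51795723 0.22596743 0.07      ] [ 0.43503144 -0.13897426  0.07      ] 0.37424473706855615
[0.64782668 0.19498801 0.085     ] [ 0.56789614 -0.16815813  0.085     ] 0.37183869365698835
-0.223436215075767 0.37424473706855615
-0.21665115455981118 0.37183869365698835
-1.8049629874370163 0.1335132886691111
-1.7870137921758096 0.13603207522292032
ledge [ 0.54217787  0.02845576 -0.22064823] [-0.0025  0.0032 -0.0027 -0.0026  0.0042  0.0035  0.001  -0.0041]
ledgefit (array([ 0.54738506,  0.02922139, -0.21978572]), np.float64(41.49991226196289))
```

>>> {"api": "step_arm", "payload": {
  "rows": "0.1 -0.04 -0.035 0 0 0 -0.07;0.1 -0.08 -0.07 0 0 0 -0.14;0.1 -0.12 -0.105 0 0 0 -0.21;0.1 -0.15 -0.14 0 0 0 -0.28;0.1 -0.19 -0.175 0 0 0 -0.35;0.1 -0.23 -0.21 0 0 0 -0.42;0.1 -0.265 -0.245 0 0 0 -0.48;0.1 -0.3 -0.28 0 0 0 -0.55"
}}

```text
t: 1.7
eef_pos: [0.3544, -0.2757, 0.223]
orientation: [0.928, -0.373, 0.001, 0.0]
force: [0.8, -0.6, 0.2]
grip_width: 0.0411
```

```bash
cat > go.py <<'E'
from h import *
LED=np.array([.542,.0287,-.2205])
def delta(lx,ly,tipz,yawoff=0.):
    s=ctrl.sense();c,n=np.cos(LED[2]),np.sin(LED[2])
    P=np.array([LED[0]+c*lx-n*ly,LED[1]+n*lx+c*ly,tipz+.008])
    R=Rotation.from_quat(s['orientation'])
    a=LED[2]+yawoff;X=np.array([np.cos(a),np.sin(a),0]);Z=np.array([0,0,-1.]);T=Rotation.from_matrix(np.c_[X,np.cross(Z,X),Z])
    pe=s['eef_pos']-np.r_[LED[:2],0]
    print('t',s['t'],'now ledge',(c*pe[0]+n*pe[1]).round(4),(-n*pe[0]+c*pe[1]).round(4),'tipz',(s['eef_pos'][2]-.008).round(4),'F',s['force'].round(1),'w',s['grip_width'])
    print('shift',R.inv().apply(P-s['eef_pos']).round(4),'turn',(R.inv()*T).as_rotvec().round(4))
E
python3 -c "
from go import *
delta(0,.085,.2)"
```

```text
t 1.7 now ledge -0.1165 -0.3381 tipz 0.215 F [ 0.8 -0.6  0.2] w 0.041116020796541995
shift [-0.119  -0.4224  0.0148] turn [ 0.0006 -0.0012 -0.5432]
```

>>> {"api": "step_arm", "payload": {
  "rows": "0.1 -0.013 -0.047 0 0 0 -0.06;0.1 -0.026 -0.094 0 0 0 -0.12;0.1 -0.039 -0.141 0 0 0 -0.18;0.1 -0.052 -0.188 0 0 0 -0.25;0.1 -0.066 -0.235 0 0 0 -0.31;0.1 -0.08 -0.28 0 0 0 -0.38;0.1 -0.093 -0.328 0 0 0 -0.45;0.1 -0.106 -0.374 0 0 0 -0.54"
}}

```text
t: 2.5
eef_pos: [0.5376, 0.0674, 0.2229]
orientation: [0.994, -0.111, 0.0, 0.0]
force: [0.3, -0.7, -0.2]
grip_width: 0.0416
```

```bash
python3 -c "
from go import *
delta(0,.085,.11)"
```

```text
t 2.5 now ledge -0.0128 0.0368 tipz 0.2149 F [ 0.3 -0.7 -0.2] w 0.04161810600505686
shift [ 0.0125 -0.0482  0.1049] turn [ 0.     -0.001  -0.0026]
```

>>> {"api": "step_arm", "payload": {
  "rows": "0.1 0.012 -0.03 0 0 0 0;0.1 0.012 -0.04 0 0 0 0;0.1 0.012 -0.04 0.04 0 0 0;0.1 0.012 -0.04 0.08 0 0 0;0.1 0.012 -0.04 0.1 0 0 0;0.1 0.012 -0.04 0.1 0 0 0;0.1 0.012 -0.04 0.1 0 0 0"
}}

```text
t: 3.2
eef_pos: [0.5574, 0.1013, 0.1231]
orientation: [0.994, -0.113, 0.0, 0.0]
force: [-0.1, 0.6, 0.7]
grip_width: 0.0412
```

```bash
python3 -c "
from go import *
delta(0,.085,.0725)
snap('wrist','w1');snap('scene','s1');snap('top','t1')
"
```

```text
t 3.2 now ledge -0.0008 0.0743 tipz 0.1151 F [-0.1  0.6  0.7] w 0.04120625925211032
shift [ 0.0008 -0.0108  0.0426] turn [ 0.0002 -0.0001 -0.0064]
```

View pics/w1.png

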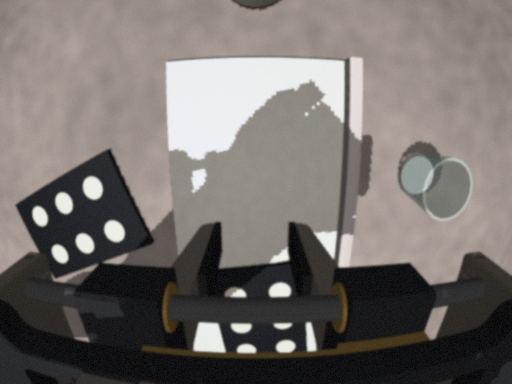

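View pics/s1.png

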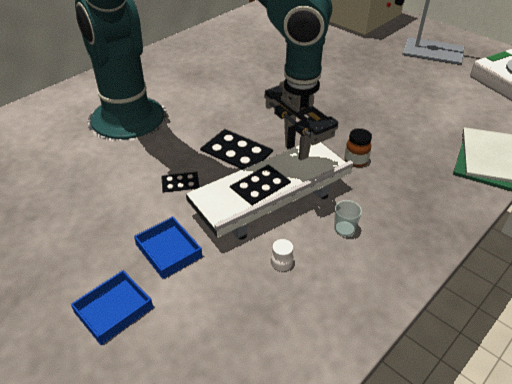

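View pics/t1.png

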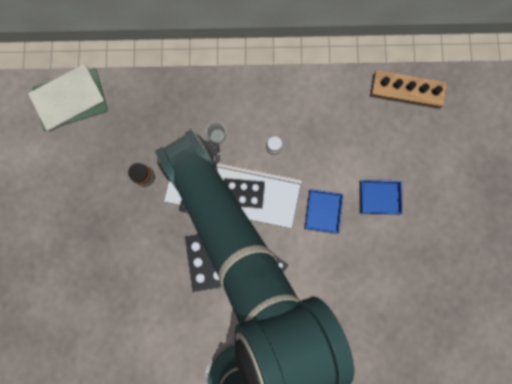

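In the scene view the open fingers, at (303,140), stand over the ledge on the jar side of the plate at (260,184). The jar, at (358,147), is well clear. I'll go down behind the plate.

>>> {"api": "step_arm", "payload": {
  "rows": "0.1 0.001 -0.008 0.01 0 0 -0.006;0.1 0.001 -0.008 0.025 0 0 -0.006;0.1 0.001 -0.008 0.034 0 0 -0.006;0.1 0.001 -0.008 0.039 0 0 -0.006;0.1 0.001 -0.008 0.042 0 0 -0.006;0.1 0.001 -0.008 0.042 0 0 -0.006"
}}

```text
t: 3.95
eef_pos: [0.5598, 0.1094, 0.08]
orientation: [0.994, -0.11, -0.0, 0.0]
force: [-0.4, 0.1, -0.4]
grip_width: 0.0413
```

```bash
python3 -c "
from go import *
delta(0,.045,.0725)
snap('scene','s2')
"
```

```text
t 3.95 now ledge -0.0003 0.0826 tipz 0.072 F [-0.4  0.1 -0.4] w 0.041282330575089676
shift [ 0.0002  0.0376 -0.0005] turn [0.0004 0.0009 0.0005]
```

View pics/s2.png

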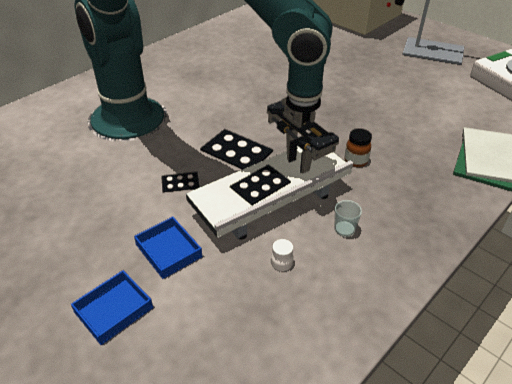

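The fingertips are just above the ledge, at z = 0.072, with no contact force. I'll start pushing.

>>> {"api": "step_arm", "payload": {
  "rows": "0.1 0 0.01 0 0 0 0;0.1 0 0.018 0 0 0 0;0.1 0 0.026 0 0 0 0;0.1 0 0.034 0 0 0 0;0.1 0 0.042 0 0 0 0;0.1 0 0.05 0 0 0 0;0.1 0 0.058 0 0 0 0;0.1 0 0.066 0 0 0 0"
}}

```text
t: 4.8
eef_pos: [0.5457, 0.0446, 0.0807]
orientation: [0.994, -0.11, 0.0, -0.0]
force: [1.7, 0.7, 0.7]
grip_width: 0.041
```

```bash
python3 -c "
from go import *
delta(0,-.05,.0725)
snap('scene','s3')
"
```

```text
t 4.8 now ledge 0.0002 0.0163 tipz 0.0727 F [1.7 0.7 0.7] w 0.04096896655472234
shift [-0.0002  0.0663  0.0002] turn [-0.0003 -0.0004  0.0006]
```

View pics/s3.png

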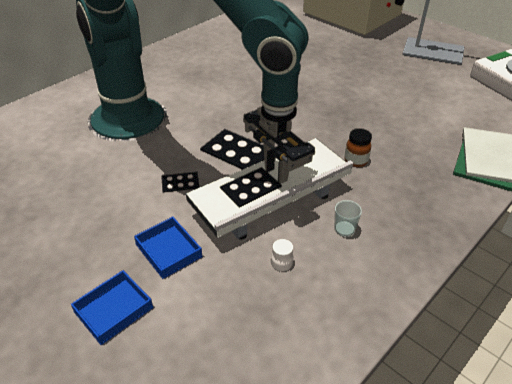

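The plate has moved to (249,187) and is turning square. I'll keep pushing.

>>> {"api": "step_arm", "payload": {
  "rows": "0.1 0 0.01 0 0 0 0;0.1 0 0.02 0 0 0 0;0.1 0 0.03 0 0 0 0;0.1 0 0.04 0 0 0 0;0.1 0 0.05 0 0 0 0;0.1 0 0.06 0 0 0 0;0.1 0 0.066 0 0 0 0;0.1 0 0.066 0 0 0 0"
}}

```text
t: 5.65
eef_pos: [0.5309, -0.0209, 0.0804]
orientation: [0.994, -0.111, -0.0, 0.0]
force: [0.5, -0.5, 0.1]
grip_width: 0.0418
```

Run:
```python
from go import *
from meas import *
delta(0,-.1,.0725)
snap('scene','s4');im=snap('top','t4')
for d in ctrl.cut_out('top','plate'): print(d['score'],d['pixel'],quad(d['region'],.076)[:3])
v=cv2.resize(im[130:260,180:360],None,fx=4,fy=4,interpolation=cv2.INTER_CUBIC);cv2.imwrite('pics/z4.png',v[:,:,::-1])
```

```text
t 5.65 now ledge -0.0 -0.0508 tipz 0.0724 F [ 0.5 -0.5  0.1] w 0.04182719753250369
shift [ 0.0001  0.0492 -0.0001] turn [ 0.001   0.0006 -0.0014]
0.73 [208.7, 260.0] (array([0.34543896, 0.10224354]), [0.10576066374778748, 0.15672887861728668], np.float32(-1.4181209))
0.49 [254.0, 265.1] (array([ 0.33321327, -0.03877901]), [0.016356926411390305, 0.03236596658825874], np.float32(-1.1150413))
0.47 [290.0, 196.4] (array([ 0.51419282, -0.12542045]), [0.05295085906982422, 0.05843262001872063], np.float32(1.3084785))
```

View pics/s4.png

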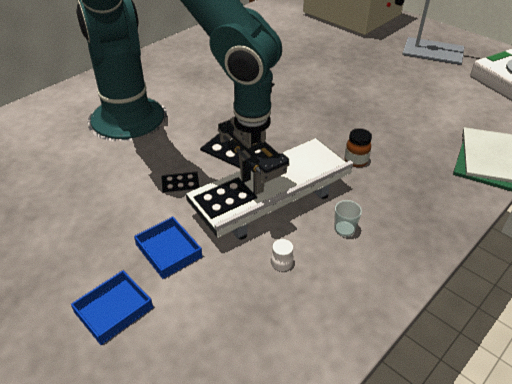

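View pics/z4.png

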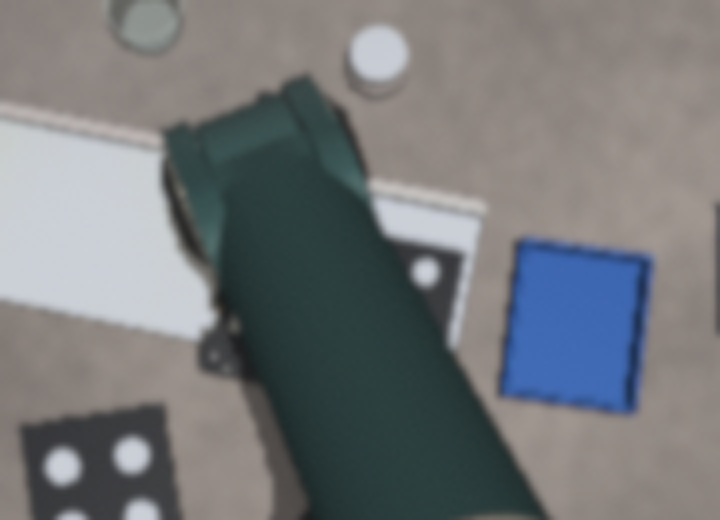

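Run:
```python
from go import *
c,n=np.cos(LED[2]),np.sin(LED[2])
for a,b in((463,249),(458,280),(450,320)):
    p=ray('top',(180+a/4-.4,130+b/4-.4),.076)[:2]-LED[:2]; print(c*p[0]+n*p[1],-n*p[0]+c*p[1])
```

```text
0.036998394914879065 -0.1782523445189505
0.014138574465923346 -0.17907461855645881
-0.015405520845260014 -0.1790446081439788
```

The plate is square. Its leading edge is at ledge y = -0.179, so it needs about 50 mm more.

>>> {"api": "step_arm", "payload": {
  "rows": "0.1 0 0.008 0 0 0 0;0.1 0 0.016 0 0 0 0;0.1 0 0.024 0 0 0 0;0.1 0 0.032 0 0 0 0;0.1 0 0.039 0 0 0 0;0.1 0 0.045 0 0 0 0;0.1 0 0.049 0 0 0 0;0.1 0 0.049 0 0 0 0"
}}

```text
t: 6.6
eef_pos: [0.5203, -0.0681, 0.0805]
orientation: [0.994, -0.11, -0.0, 0.0]
force: [-0.6, 0.4, 0.3]
grip_width: 0.0415
```

>>> {"api": "step_arm", "payload": {
  "rows": "0.1 0 -0.005 0 0 0 0;0.1 0 -0.015 0 0 0 0;0.1 0 -0.025 -0.01 0 0 0;0.1 0 -0.04 -0.04 0 0 0;0.1 0 -0.07 -0.08 0 0 0;0.1 0 -0.11 -0.11 0 0 0;0.1 0 -0.15 -0.13 0 0 0;0.1 0 -0.19 -0.13 0 0 0"
}}

```text
t: 7.4
eef_pos: [0.5639, 0.1218, 0.2151]
orientation: [0.994, -0.109, 0.003, -0.001]
force: [0.6, -0.3, -0.2]
grip_width: 0.041
```

Run:
```python
from go import *
from meas import *
delta(0,-.1,.2)
im=snap('top','t5');snap('scene','s5')
v=cv2.resize(im[130:260,180:360],None,fx=4,fy=4,interpolation=cv2.INTER_CUBIC);cv2.imwrite('pics/z5.png',v[:,:,::-1])
```

```text
t 7.4 now ledge 0.001 0.0956 tipz 0.2071 F [ 0.6 -0.3 -0.2] w 0.04102283189481211
shift [-0.0014  0.1957  0.0066] turn [-0.0026 -0.0066  0.0014]
```

View pics/z5.png

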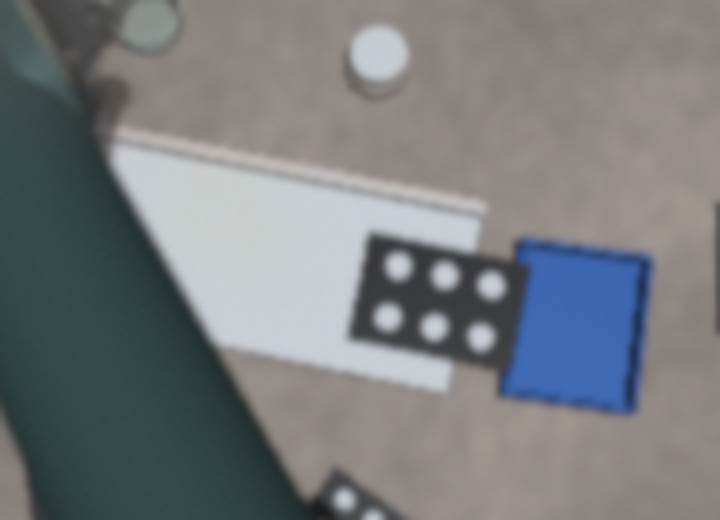

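View pics/s5.png

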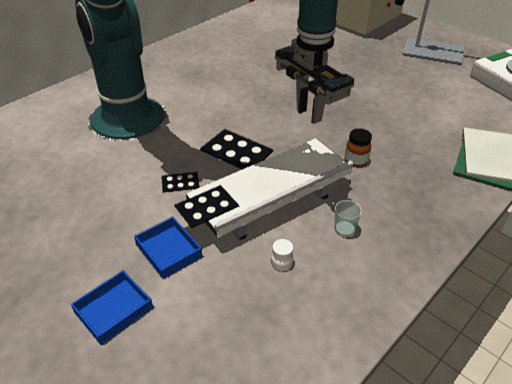

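Run:
```python
from go import *
from meas import *
im=ctrl.read_camera('top')
p,f=fitrect(im,(.5,-.133,-.22),.12,.08,.076);print(p,f)
c,n=np.cos(LED[2]),np.sin(LED[2])
d=p[:2]-LED[:2];print('plate in ledge',c*d[0]+n*d[1],-n*d[0]+c*d[1],p[2]-LED[2])
for a,b in((480,235),(449,389)):
    q=ray('top',(180+a/4-.4,130+b/4-.4),.07)[:2]-LED[:2]; print('ledge end',c*q[0]+n*q[1],-n*q[0]+c*q[1])
for t in('tray','jar','pot','beaker'):
  for e in ctrl.cut_out('top',t)[:2]: print(t,e['score'],quad(e['region'],0.03)[0])
print(ctrl.sense()['dq'].round(3))
```

```text
[ 0.50097409 -0.13543677 -0.22406486] 75.29488372802734
plate in ledge -0.00413300613296453 -0.16913581155895094 -0.0035648583761499764
ledge end 0.05058638692123531 -0.1886922208637623
ledge end -0.0635449278749943 -0.1883151415562766
tray 0.64 [ 0.48654693 -0.24161832]
tray 0.57 [ 0.52702147 -0.41220015]
jar 0.9 [0.6011005  0.31472734]
jar 0.4 [0.73509192 0.08228724]
pot 0.68 [ 0.68967205 -0.09652201]
beaker 0.71 [0.73354089 0.08230139]
[ 0.009  0.002  0.    -0.002 -0.001 -0.002 -0.002]
```

```bash
python3 -c "
from h import *
print(ctrl.sense()['eef_pos'],ctrl.sign_off())"
```

```text
the job is handed in; nothing more can be done
[0.56179586 0.11699086 0.21028168] None
```

I pushed the plate along the ledge with the half-open fingers until about a third of it overhangs the tray end. Then I backed the arm off, raised it, and handed the job in at about 8 s of the 45 s allowed.

**Plate:** The last top-camera fit puts it at x = -4 mm and y = -169 mm in the ledge frame, in the middle of the allowed band. That is about 39–41 mm of overhang, it is 0.004 rad off square, and nothing sticks out over the open side. In the pictures it lies flat on the ledge.

**Bystanders:** The tray, pot and beaker measured within about 2 mm of their starting positions. The jar reading differs by about 6 mm. I put that down to detection error, because the robot never came near the jar and it looks unmoved in the pictures.

**Robot:** The fingertips are about 13 cm above the ledge, the arm is practically still, and nothing is being touched. Force readings taken between moves stayed below 2 N. No check failed.

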